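# Complete the vial cluster in the round tub

## Robot

A 6-joint arm with a two-finger parallel gripper is mounted at the origin on the work surface. World frame = base frame: x ahead of the robot, y to its left, z up, the work surface at z = 0. Lengths are in mm, angles in rad, forces in N, time in s.
With the tool pointing down it reaches from about 400 to 925 mm from the base axis. Payload 12.5 kg.
Tool frame: the origin (TCP) lies on the centre line of the jaws, within the pads' length; the fingertips stand 17 mm ahead of it and the grasp point (between the pads) lies 2 mm behind it; z points along the fingers, y is the line along which they close (so a half turn about z gives the same grasp; the last joint's range is limited). The gripper opens to 95 mm and grips with 3 to 60 N. Pads are 20 mm wide; open, the fingers measure 119 mm over their backs; the gripper's body (75 mm by 180 mm) begins 59 mm behind the grasp point.
Start: joints at [1.087, 0.491, 1.559, -0, 1.092, -0.106], TCP at [230.532, 580.947, 231.661] pointing down, gripper open.
Joint ranges: [-3.1, 3.1], [-0.84, 2.19], [0.05, 2.79], [-1.13, 4.28], [0.06, 2.93], [-2.69, 2.69]. Speed limits (rad/s): [2.22, 2.22, 2.79, 3.14, 3.14, 3.14].

## Interface

Orientations are given as [roll, pitch, yaw] about the fixed x, y, z axes, in that order (R = Rz(yaw) Ry(pitch) Rx(roll)).
In Python, from cell import env gives the robot as it stands.
- The arm moves only by the tool drive_tool, never from a script. Its argument "deltas" is text: rows parted by semicolons, each of 4 numbers parted by spaces: the shift along the world's x, y, z normalised to -1 to 1, where 1 is 100 mm, then the turn about the world's z normalised to -1 to 1, where 1 is 180 degrees. A call has 1 to 10 rows; each row shifts and turns the commanded pose from where the row before left it; what a row does not reach is not made up. A row lasts 1/12 s, in which the tool goes at most 41.7 mm and 7.16 degrees, less where a joint would pass 70% of its speed; a pose out of reach is approached as far as the arm can. A call with a number of a shift or a turn outside -1 to 1 is refused whole. A call with a gripper value outside its range is refused whole. "gripper" is the closure, from 0 (fully open) to 1 (shut), set as the call begins (left out, the last holds). The fingers move at their own pace and stop on an object; the grip force is fixed at half the most. Time passes only in rows, so rows that do not move let the fingers close. It gives the time, the measured TCP pose, the force, the opening and the grip force at its end, in the units of the state.
- env.state(): the state, without advancing time (a new reading comes with each control period).
- env.read_camera(name): name is "side" or "top"; returns (picture, depth): 384x512x3 uint8, red, green, blue; 384x512 float32, mm along the optical axis (not along the pixel's ray), 0 where there is no reading.
- env.camera_params(name): a dict with "mtx" (3x3 intrinsics, pixels), "k1" (the pictures are not rectified: a ray, as slopes to the right and down, at radius r is drawn at 1 + k1 r^2 times it, then the intrinsics apply), "camera_from_world" (4x4, takes a point from world to camera coordinates). Camera axes: x right, y down, z forward; pixel columns grow to the right and rows downward; lengths in mm; the calibration is good to about 2 mm. A picture is of the moment at which its call begins. camera_params takes no time and is no camera call.
- env.job_done(): hands the job in; it is judged then, once.
The state is a dict: "t": time; "joints": joint angles; "qvel": joint speeds; "tau": joint torques, N m; "eef_pos": TCP position; "tcp_rot": TCP orientation; "ft_force": force on the tool from outside, world axes, zero at the start; "moment": the same for the moment, N m; "opening": opening from 0.0 (shut) to 1.0 (fully open); "grip_force": force on a finger pad.
Only numpy, scipy, OpenCV 4.12 (cv2) and the standard library are available. Lean on these libraries where they do the work, as an engineer would, in place of code of your own. Each camera call takes 0.05 s, during which the arm holds its last target. There are 200 camera calls.

## Task

Lift the empty dish off the round tub and set it down gently beside it, standing level and well clear of the tub. Then take the two tall vials out of the sloping rest and lower them, without dropping, into the two empty places in the tub, so that all seven vials stand upright on its floor in a tight cluster. Leave the jar and the two bottles where they are.

Things in the scene. Friction and masses are not known exactly. Their poses are not given: they have to be found in the camera images.
- tub: Round open steel tub, fixed on the grey serving tray: 92 mm outside, 84 mm inside, 70 mm high, floor 5 mm thick. Origin at the centre of its underside, z up; its x axis points to gap_0, gap_1 lies opposite. Inside, five loose short vials stand in a hexagonal cluster (one in the middle, four around); two opposite places of the ring are empty.
- gap_0 (a point): Point on the tub's inner floor (5 mm above its underside) at the middle of the first empty place, 27.5 mm from the tub's axis; a 26 mm vial has about 1.5 mm to spare on each side there. The neighbours are loose.
- gap_1 (a point): The same for the other empty place, on the opposite side.
- dish_knob (a point): Middle of the black knob (22 mm across, 28 mm high) of the loose aluminium dish (0.2 kg) sitting on the tub's rim like a lid; 46 mm above the dish's underside. Dish: 94 mm across, wall top 20 mm above the underside; its foot, 76 mm across and 6 mm high, hangs loosely in the tub's mouth and is what it stands on when set down. z up along the knob.
- rest: White sloping rest, fixed: base 110 x 140 mm, two 27.5 mm square pockets 86 mm apart along its y, leaning 31 degrees (0.54 rad) so that the vials' tops lean to its -x side (towards the robot at yaw 0). The lower wall of a pocket reaches 68 mm up along the vial, the other three 35 mm. Origin at the centre of the base's underside, z up.
- serving_tray: Flat grey serving tray, fixed, 460 mm (x) by 780 mm (y), floor 4 mm above the table, low rim 14 mm high. Origin at the centre of its underside, on the table top. Everything stands on it.
- jar: Bystander: squat clear jar with white lid, 52 mm across, 70 mm high. Origin at its underside.
- wash_bottle: Bystander: white squeeze bottle with a thin nozzle, 48 mm across, 145 mm high. Origin at its underside.
- flask: Bystander: amber bottle with black cap, 44 mm across, 90 mm high. Origin at its underside.
- tall_0_mid (a point): Centre (60 mm from either end) of a loose tall amber vial, plain cylinder 26 mm across, 120 mm long (black cap, the top 30 mm, is flush), foot bevelled 3 mm, about 60 g. z runs from foot to cap. It starts leaning in a pocket of the rest (the one on the rest's +y side). Standing in the tub its top is 55 mm above the rim.
- tall_1_mid (a point): Centre (60 mm from either end) of a loose tall amber vial, plain cylinder 26 mm across, 120 mm long (black cap, the top 30 mm, is flush), foot bevelled 3 mm, about 60 g. z runs from foot to cap. It starts leaning in a pocket of the rest (the one on the rest's -y side). Standing in the tub its top is 55 mm above the rim.
- short_0_mid (a point): Centre (half-way up) of a loose short amber vial with black cap, 26 mm across, 55 mm high, already standing in the tub (middle of the cluster); its top is 15 mm below the tub's rim. z up.
- short_1_mid (a point): Centre (half-way up) of a loose short amber vial with black cap, 26 mm across, 55 mm high, already standing in the tub (ring of the cluster); its top is 15 mm below the tub's rim. z up.
- short_2_mid (a point): Centre (half-way up) of a loose short amber vial with black cap, 26 mm across, 55 mm high, already standing in the tub (ring of the cluster); its top is 15 mm below the tub's rim. z up.
- short_3_mid (a point): Centre (half-way up) of a loose short amber vial with black cap, 26 mm across, 55 mm high, already standing in the tub (ring of the cluster); its top is 15 mm below the tub's rim. z up.
- short_4_mid (a point): Centre (half-way up) of a loose short amber vial with black cap, 26 mm across, 55 mm high, already standing in the tub (ring of the cluster); its top is 15 mm below the tub's rim. z up.

How it is judged:
By the outcome, as a careful person would: the job done as asked, in the order asked, and still so for the second after the job is handed in, with the robot touching nothing.
It also fails if it takes over 72 s, if anything falls off the work surface, if the arm or the gripper's body presses on something with over 40 N, if the wrist force passes 120 N, or if a joint passes its speed limit or range.

## Working session

There is one attempt and no reset: what is moved stays moved. The work goes in short steps, Python scripts to look and compute and a tool call to move; the robot and the scene stay as the last step left them, time stands still between calls to the robot, and variables do not carry over. Pictures are saved under pics/ and viewed, at most 10 in all, crops included, and the job is handed in when it is done.

Besides the shell and the picture viewer there is one more tool, called after "Request:" by a JSON object that holds its "api" and its "payload". drive_tool: Moves the arm, as the interface text tells. Its arguments: {"type":"object","properties":{"deltas":{"type":"string"},"gripper":{"type":"number"}},"required":["deltas"]}

```bash
ls; mkdir -p pics
python3 - <<'E'
from cell import env
import cv2,numpy as np
print(env.state())
for n in("top","side"):
    im,d=env.read_camera(n);np.savez(f"pics/{n}0.npz",im=im,d=d)
    cv2.imwrite(f"pics/{n}0.png",im[:,:,::-1]); print(n,env.camera_params(n))
a=[cv2.imread(f"pics/{n}0.png") for n in("top","side")]
E
```

```text
pics
{'t': 0.0, 'joints': array([ 1.08738816e+00,  4.91578404e-01,  1.55945523e+00, -1.15655063e-05,
        1.09170815e+00, -1.05601701e-01]), 'qvel': array([ 8.86156456e-04, -2.42850157e-03, -2.70035138e-03,  4.72603799e-04,
       -9.16009024e-04,  9.19268004e-05]), 'tau': array([ 2.62037873e-03, -6.12671041e+01, -2.58194822e+01,  6.93526282e-02,
        4.81794903e-02, -6.72573378e-05]), 'eef_pos': array([230.42655055, 580.72506525, 231.04804348]), 'tcp_rot': array([-3.14044885e+00, -1.10924343e-04,  2.76379146e+00]), 'ft_force': array([ 0.26787918, -0.46914013, -0.05436057]), 'moment': array([ 0.00718121, -0.03165466,  0.02336033]), 'grip_force': 0.0, 'opening': 1.0022129672755264}
top {'mtx': array([[440.93113739,   0.        , 253.8031224 ],
       [  0.        , 440.93113739, 191.13067629],
       [  0.        ,   0.        ,   1.        ]]), 'k1': -0.0941383217343091, 'camera_from_world': array([[ 1.40191913e-02, -9.99901719e-01,  1.18103079e-04,
         1.33566477e+01],
       [-9.96563945e-01, -1.39820365e-02, -8.16382619e-02,
         6.52746904e+02],
       [ 8.16318898e-02,  1.02680514e-03, -9.96662019e-01,
         1.02473457e+03],
       [ 0.00000000e+00,  0.00000000e+00,  0.00000000e+00,
         1.00000000e+00]])}
side {'mtx': array([[445.84790571,   0.        , 252.10429792],
       [  0.        , 445.84790571, 187.15598903],
       [  0.        ,   0.        ,   1.        ]]), 'k1': -0.1439171500076576, 'camera_from_world': array([[-9.81707051e-01, -1.89529584e-01,  1.81604614e-02,
         6.10940062e+02],
       [-1.18796825e-01,  5.35196091e-01, -8.36332744e-01,
         1.31432317e+02],
       [ 1.48790389e-01, -8.23191157e-01, -5.47921289e-01,
         9.31659752e+02],
       [ 0.00000000e+00,  0.00000000e+00,  0.00000000e+00,
         1.00000000e+00]])}
```

View pics/top0.png

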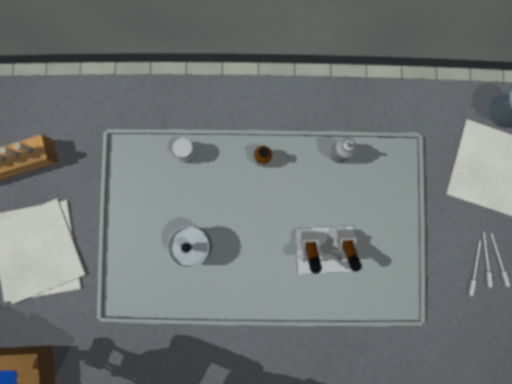

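View pics/side0.png

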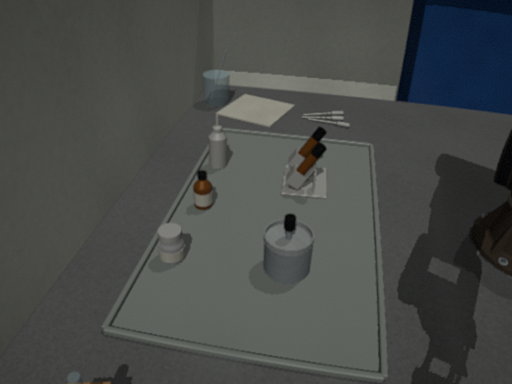

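```bash
cat > h.py <<'E'
import numpy as np,cv2
from cell import env
def dist(P): return np.array([P["k1"],0,0,0,0.])
def cloud(n,d):
    P=env.camera_params(n);v,u=np.mgrid[:384,:512].astype(float)
    q=cv2.undistortPoints(np.c_[u.ravel(),v.ravel()][:,None],P["mtx"],dist(P))[:,0]
    z=d.ravel()[:,None];C=np.c_[q*z,z];T=P["camera_from_world"]
    return ((C-T[:3,3])@T[:3,:3]).reshape(384,512,3)
def px(n,X):
    P=env.camera_params(n);T=P["camera_from_world"]
    return cv2.projectPoints(np.float64(X).reshape(-1,1,3),cv2.Rodrigues(T[:3,:3])[0],T[:3,3],P["mtx"],dist(P))[0][:,0]
def atz(n,uv,z):  # pixels -> world on the plane z
    P=env.camera_params(n);T=P["camera_from_world"]
    q=cv2.undistortPoints(np.float64(uv).reshape(-1,1,2),P["mtx"],dist(P))[:,0]
    r=np.c_[q,np.ones(len(q))]@T[:3,:3];c=-T[:3,:3].T@T[:3,3]
    return c+r*((z-c[2])/r[:,2])[:,None]
def crop(src,dst,u0,u1,v0,v1,s):
    cv2.imwrite(dst,cv2.resize(cv2.convertScaleAbs(cv2.imread(src)[v0:v1,u0:u1],alpha=1.6),None,fx=s,fy=s,interpolation=cv2.INTER_CUBIC))
E
python3 - <<'E'
from h import *
a=np.load("pics/top0.npz");W=cloud("top",a["d"]);im=a["im"].astype(int)
tray=W[180:200,240:280].reshape(-1,3);print("tray z",np.median(tray[:,2]),tray[:,2].std())
def blob(m,name):
    n,l,s,c=cv2.connectedComponentsWithStats(m.astype(np.uint8))
    for i in range(1,n):
        if s[i,4]>15:
            p=W[l==i];print(name,c[i].round(1),s[i,4],"med",np.median(p,0).round(1),"z95",np.percentile(p[:,2],95).round(1))
R=np.zeros((384,512),bool);R[135:318,110:415]=1
blob(R&(W[:,:,2]>20),"z>20");blob(R&(W[:,:,2]>100),"z>100")
b=np.load("pics/side0.npz");V=cloud("side",b["d"])
S=np.zeros((384,512),bool);S[120:290,140:340]=1
W=V;blob(S&(V[:,:,2]>105),"side z>105")
# vial pixels
for n,Q,I in(("top",cloud("top",a["d"]),a["im"]),("side",V,b["im"])):
    I=I.astype(int);m=(Q[:,:,2]>55)&(Q[:,:,0]<700)&(abs(Q[:,:,1])<250)&(Q[:,:,1]<20)&(Q[:,:,0]>350)
    k,l,s,c=cv2.connectedComponentsWithStats(m.astype(np.uint8))
    for i in range(1,k):
        if s[i,4]>20:
            p=Q[l==i];print(n,c[i].round(1),s[i],p.min(0).round(),p.max(0).round(),np.linalg.svd(p-p.mean(0),full_matrices=0)[2][0].round(3),p.mean(0).round(1))
w=atz("top",[[186.5,247],[190,246]],[128,94][0]);print(w,atz("top",[190,246],94))
crop("pics/top0.png","pics/top0c.png",290,370,215,285,8)
crop("pics/top0.png","pics/top0d.png",160,230,215,275,8)
E
```

```text
tray z 5.646037940268801 37.82222896874715
z>20 [343.3 149.5] 482 med [ 743.1 -177.3   96.5] z95 128.8
z>20 [184.3 149.7] 441 med [743.  184.4  74.8] z95 78.4
z>20 [262.1 155.7] 317 med [729.8   5.   67.9] z95 96.8
z>20 [188.5 246.4] 1412 med [522.2 165.6  80.5] z95 127.7
z>20 [348.3 248. ] 688 med [ 523.6 -189.9   74.2] z95 136.4
z>20 [310.8 250.5] 637 med [ 517.7 -105.6   80.5] z95 137.4
z>100 [346.9 146.3] 183 med [ 746.7 -181.5  117.1] z95 147.7
z>100 [186.1 246.6] 93 med [522.4 165.3 129.1] z95 132.3
z>100 [353.6 260.1] 235 med [ 499.4 -193.7  128.9] z95 139.5
z>100 [314.1 262.1] 241 med [ 494.5 -108.3  129.6] z95 139.6
side z>105 [217.3 127.5] 87 med [ 748.8 -180.1  115.6] z95 133.3
side z>105 [317.7 134. ] 158 med [ 495.9 -188.   122.7] z95 136.7
side z>105 [317.4 150.5] 185 med [ 491.  -102.4  122.8] z95 136.2
side z>105 [289.9 221.4] 170 med [521.6 174.9 122.9] z95 127.8
top [349.7 250.6] [339 233  23  39 555] [ 475. -213.   55.] [ 556. -175.  141.] [-0.581 -0.044  0.813] [ 518.  -192.    94.1]
top [311.6 253.1] [302 235  20  39 530] [ 471. -128.   55.] [550. -89. 142.] [-0.563 -0.051  0.825] [ 511.8 -106.8   96.5]
side [309.4 153.8] [291 126  36  52 935] [ 472. -212.   55.] [552. -88. 139.] [-0.043  0.994 -0.098] [ 510.4 -138.2   92.9]
[[522.24191756 164.72147679 128.        ]
 [524.50476111 157.25070171 128.        ]] [[522.99042388 162.12910954  94.        ]]
```

View pics/top0c.png

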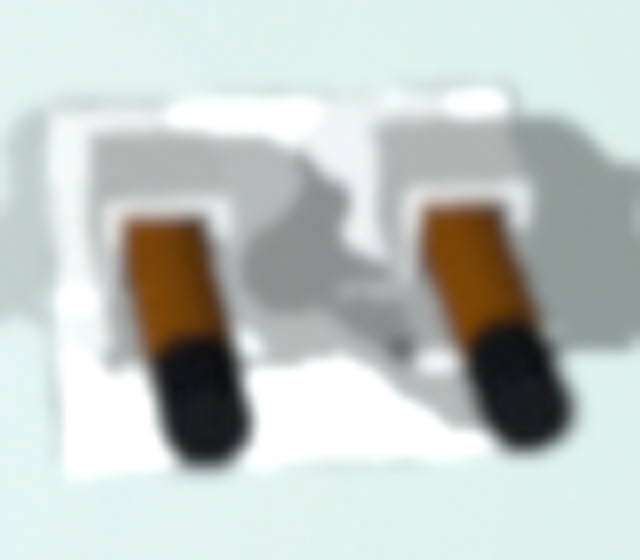

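View pics/top0d.png

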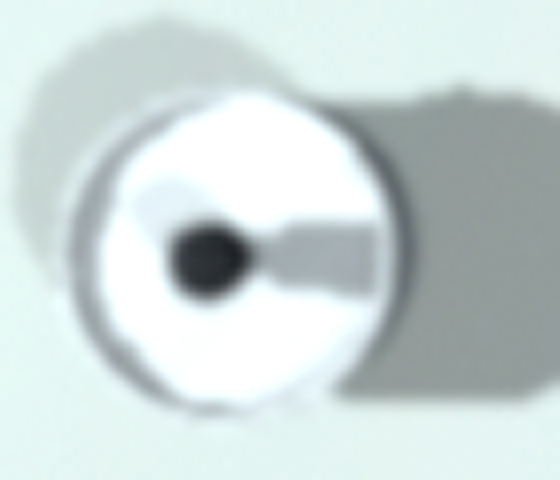

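Request:
{"api": "drive_tool", "payload": {"deltas": "0.2 -0.28 0 0.015;0.2 -0.28 0 0.015;0.2 -0.28 0 0.015;0.2 -0.28 0 0.015;0.2 -0.28 0 0.015;0.2 -0.28 0 0.015;0.2 -0.28 0 0.015;0.2 -0.28 0 0.015;0.2 -0.28 0 0.015;0.2 -0.28 0 0.01", "gripper": 0.3}}

```text
t: 0.93
eef_pos: [431.1, 299.4, 231.5]
tcp_rot: [-3.142, -0.0, -3.061]
ft_force: [0.8, 0.2, -0.1]
opening: 0.698
grip_force: 0.0
```

Run:
```python
from h import *
from scipy.optimize import least_squares
print("rest corners",atz("top",[[296.2,228.1],[354.4,226.9],[298.5,274.4]],8).round(1),"tray edges",atz("top",[[100,246],[424,246],[190,323],[190,131]],14).round(0))
print("dish top circle",atz("top",[190,246.2],88).round(1),"knob",atz("top",[186.2,247.3],128).round(1))
for n in("top","side"):
    a=np.load(f"pics/{n}0.npz");Q=cloud(n,a["d"])
    for y0 in(-106,-192):
        m=(Q[:,:,2]>85)&(Q[:,:,0]<620)&(Q[:,:,0]>440)&(abs(Q[:,:,1]-y0)<35)
        p=Q[m]
        def f(q):
            u=np.array([-np.sin(q[3])*np.cos(q[2]),-np.sin(q[3])*np.sin(q[2]),np.cos(q[3])])
            d=np.linalg.norm(np.cross(p-[q[0],q[1],110],u),axis=1)
            return np.r_[d-13,30*(q[3]-.54)*5]
        r=least_squares(f,[505,y0,.07,.54],loss="soft_l1");print(n,len(p),r.x.round(3),np.median(abs(r.fun)).round(2))
    t=Q[(Q[:,:,2]>20)&(abs(Q[:,:,1]-165)<60)&(abs(Q[:,:,0]-522)<60)]
```

```text
rest corners [[ 565.9  -81.1    8. ]
 [ 570.4 -222.6    8. ]
 [ 455.   -87.6    8. ]] tray edges [[ 515.  393.   14.]
 [ 526. -392.   14.]
 [ 336.  170.   14.]
 [ 799.  181.   14.]]
dish top circle [[522.3 163.   88. ]] knob [[521.6 165.4 128. ]]
top 295 [ 4.95772e+02 -1.10188e+02  8.90000e-02  5.47000e-01] 0.89
top 292 [ 5.00283e+02 -1.96885e+02  8.00000e-02  5.46000e-01] 0.86
side 282 [ 4.95624e+02 -1.11495e+02  8.00000e-02  5.44000e-01] 0.92
side 241 [ 5.00487e+02 -1.97462e+02  8.70000e-02  5.39000e-01] 1.01
```

Request:
{"api": "drive_tool", "payload": {"deltas": "0.15 -0.22 0 0;0.15 -0.22 0 0;0.15 -0.22 0 0;0.15 -0.22 0 0;0.15 -0.23 -0.1 0;0.16 -0.23 -0.2 0;0 0 -0.25 0;0 0 -0.25 0;0 0 -0.2 0;0 0 -0.18 0"}}

```text
t: 1.77
eef_pos: [521.2, 166.6, 112.0]
tcp_rot: [-3.142, -0.001, -3.064]
ft_force: [1.1, -0.9, -0.0]
opening: 0.701
grip_force: 0.0
```

Run:
```python
from h import *
print(env.state()["eef_pos"])
t=np.linspace(0,2*np.pi,100)[:,None]
for x,y in((495.7,-110.8),(500.4,-197.2)):
  for zt in(125,130,135,140):
    l=.54;g=.075;u=np.array([-np.sin(l)*np.cos(g),-np.sin(l)*np.sin(g),np.cos(l)])
    c=np.array([x,y,110])+u*(zt-110)/u[2];a=np.array([-np.sin(g),np.cos(g),0]);b=np.cross(u,a)
    e=c+13*(np.cos(t)*a+np.sin(t)*b);p=px("top",e);q=px("side",e)
    print(zt,p[p[:,1].argmax()].round(1),q[q[:,1].argmin()].round(1),q[:,0].max().round(1))
crop("pics/side0.png","pics/side0c.png",270,340,115,205,8)
```

```text
[521.15893289 166.5677844  112.03454548]
125 [314.5 270.3] [316.3 144.1] 324.2
130 [315. 272.] [317.8 142.3] 325.8
135 [315.4 273.6] [319.3 140.5] 327.3
140 [315.8 275.3] [320.8 138.6] 328.8
125 [354.3 268.5] [316.7 128.2] 324.2
130 [355.  270.1] [318.  126.4] 325.6
135 [355.6 271.7] [319.4 124.7] 327.0
140 [356.2 273.4] [320.8 123. ] 328.5
```

Request:
{"api": "drive_tool", "payload": {"deltas": "0 0 0 0;0 0 0 0;0 0 0 0;0 0 0 0;0 0 0 0;0 0 0 0;0 0 0 0;0 0 0 0", "gripper": 1}}

```text
t: 2.43
eef_pos: [521.7, 167.0, 114.1]
tcp_rot: [3.141, 0.001, -3.064]
ft_force: [-1.4, -0.1, 3.8]
opening: 0.224
grip_force: 30.0
```

View pics/side0c.png

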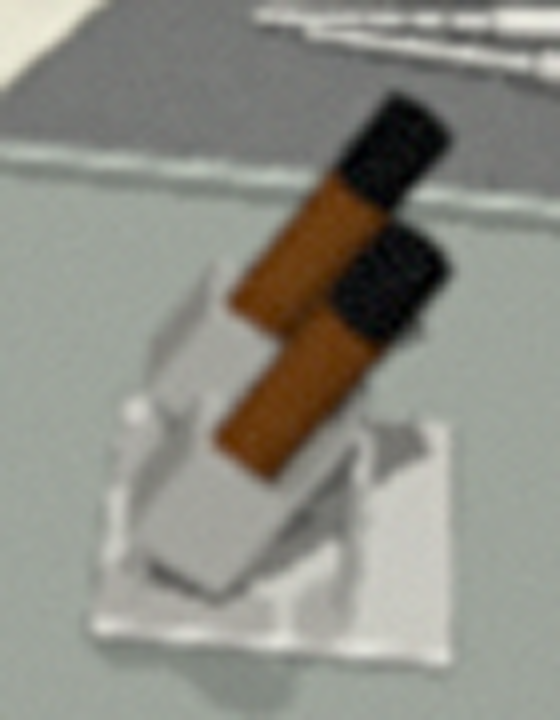

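Request:
{"api": "drive_tool", "payload": {"deltas": "0 0 0.08 0;0 0 0.2 0;0 0 0.22 0;0 0.15 0 0;0 0.3 0 0;0 0.35 0 0;0 0.35 0 0;0 0.2 0 0;0 0.05 -0.15 0;0 0 -0.25 0"}}

```text
t: 3.27
eef_pos: [522.2, 309.3, 125.5]
tcp_rot: [3.14, 0.004, -3.062]
ft_force: [0.0, -0.1, -2.3]
opening: 0.225
grip_force: 30.0
```

Request:
{"api": "drive_tool", "payload": {"deltas": "0 0 -0.25 0;0 0 -0.22 0;0 0 -0.12 0;0 0 -0.06 0;0 0 -0.03 0;0 0 -0.02 0;0 0 0 0"}}

```text
t: 3.85
eef_pos: [521.9, 307.1, 54.4]
tcp_rot: [3.141, 0.001, -3.064]
ft_force: [0.6, -0.3, -1.7]
opening: 0.226
grip_force: 30.0
```

Request:
{"api": "drive_tool", "payload": {"deltas": "0 0 -0.02 0;0 0 -0.01 0;0 0 0 0;0 0 0 0"}}

```text
t: 4.18
eef_pos: [521.6, 307.0, 51.0]
tcp_rot: [3.141, 0.0, -3.064]
ft_force: [0.2, -0.4, -2.0]
opening: 0.227
grip_force: 30.0
```

Request:
{"api": "drive_tool", "payload": {"deltas": "0 0 -0.01 0;0 0 0 0;0 0 0 0"}}

```text
t: 4.43
eef_pos: [521.7, 307.1, 50.1]
tcp_rot: [3.141, 0.001, -3.064]
ft_force: [-0.8, 0.0, 4.7]
opening: 0.227
grip_force: 30.0
```

Contact. Release to partial opening, rise, and look into the tub.

Request:
{"api": "drive_tool", "payload": {"deltas": "0 0 0 0;0 0 0 0;0 0 0 0;0 0 0 0;0 0 0.1 0;0 0 0.3 0;0 0 0.4 0;0 0 0.4 0;0 0 0.4 0", "gripper": 0.3}}

```text
t: 5.18
eef_pos: [521.1, 306.8, 212.1]
tcp_rot: [3.142, -0.0, -3.064]
ft_force: [0.1, -0.1, 1.0]
opening: 0.693
grip_force: 0.0
```

Run:
```python
from h import *
s=env.state();print(s["eef_pos"])
for n in("top","side"):
    im,d=env.read_camera(n);np.savez(f"pics/{n}1.npz",im=im,d=d);cv2.imwrite(f"pics/{n}1.png",im[:,:,::-1])
W=cloud("top",d if 0 else np.load("pics/top1.npz")["d"]);p=W[(W[:,:,2]>66)&(W[:,:,2]<82)&(abs(W[:,:,0]-522)<55)&(abs(W[:,:,1]-165)<55)]
print(len(p),p.mean(0),(p.min(0)+p.max(0))/2,np.ptp(p,axis=0))
a=cv2.imread("pics/top1.png")[220:275,160:220];b=cv2.imread("pics/side1.png")[205:285,255:320]
f=lambda x,s:cv2.resize(cv2.convertScaleAbs(x,alpha=2),(390,520) if s else (410,376),interpolation=cv2.INTER_CUBIC)
cv2.imwrite("pics/c1.png",np.hstack([np.vstack([f(a,0),np.zeros((144,410,3),np.uint8)]),f(b,1)]))
```

```text
[521.12280422 306.7733658  212.13016869]
481 [520.92505495 169.99147553  71.32622989] [520.8288264  168.25310215  73.19559999] [88.4042378  89.40659546 14.37207094]
```

View pics/c1.png

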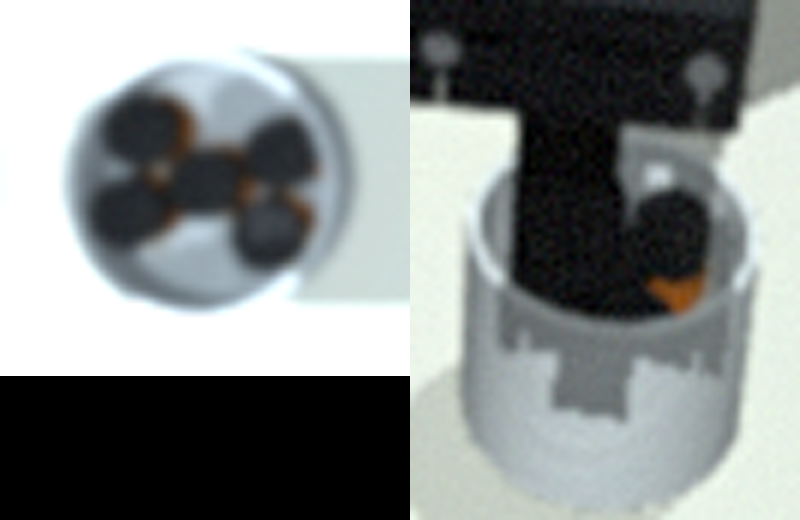

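Run:
```python
from h import *
a=np.load("pics/top1.npz")
p=np.array([[148,128],[130,213],[208,180],[280,152],[270,233]],float)
uv=(p+.5)/6.8333-.5+[160,220];w=atz("top",uv,64);print(w.round(1))
# refine: dark mask, template = union of discs
g=a["im"].max(2).astype(float);print(g[240:252:3,184:196:3])
s=8;big=cv2.resize(g[220:275,160:220],None,fx=s,fy=s,interpolation=cv2.INTER_CUBIC)
from scipy.optimize import least_squares,minimize
v,u=np.mgrid[:big.shape[0],:big.shape[1]];XY=np.c_[(u.ravel()+.5)/s-.5+160,(v.ravel()+.5)/s-.5+220]
Wd=atz("top",XY,64)[:,:2];dark=(big.ravel()<45)
import sys
def fit(th):
    def cost(q):
        c=q[:2];al=q[2];tot=np.zeros(len(Wd))
        C=[c]+[c+27.5*np.array([np.cos(al+k*np.pi/3),np.sin(al+k*np.pi/3)]) for k in(1,2,4,5)]
        D=np.min([np.linalg.norm(Wd-x,axis=1) for x in C],0)
        m=1/(1+np.exp((D-13)/1.5));return np.sum((m-(big.ravel()<th))**2)
    r=minimize(cost,[*w[2,:2],-.25],method="Nelder-Mead",options=dict(initial_simplex=[[*w[2,:2],-.25],[w[2,0]+4,w[2,1],-.25],[w[2,0],w[2,1]+4,-.25],[*w[2,:2],.1]]));return r.x.round(3),round(r.fun)
for th in(25,35,45,55):print(th,fit(th))
# rim circle: outer edge points
e=np.array([[205,55],[65,190],[195,308],[350,175]],float);print(atz("top",(e+.5)/6.8333-.5+[160,220],74).round(1))
# individual caps near estimates
for x in w:
    D=np.linalg.norm(Wd-x[:2],axis=1)
    for th in(35,):
        m=(big.ravel()<th)&(D<12);print(x[:2].round(1),Wd[m].mean(0).round(1),m.mean())
```

```text
[[538.8 187.   64. ]
 [510.4 192.4  64. ]
 [521.8 166.4  64. ]
 [531.6 142.5  64. ]
 [504.6 145.3  64. ]]
[[22. 44. 70. 69.]
 [33. 22. 24. 21.]
 [32. 22. 24. 23.]
 [15. 22. 25. 22.]]
25 (array([ 5.21177e+02,  1.66958e+02, -1.57000e-01]), 12902)
35 (array([ 5.21252e+02,  1.67042e+02, -1.43000e-01]), 6292)
45 (array([ 5.21308e+02,  1.67213e+02, -1.38000e-01]), 4400)
55 (array([ 5.21290e+02,  1.67545e+02, -1.36000e-01]), 4696)
[[563.6 166.9  74. ]
 [518.1 212.5  74. ]
 [480.1 168.4  74. ]
 [524.7 117.9  74. ]]
[538.8 187. ] [538.1 187.2] 0.02403882575757576
[510.4 192.4] [510.8 192.6] 0.023674242424242424
[521.8 166.4] [521.8 166.5] 0.023551136363636364
[531.6 142.5] [530.2 142.9] 0.02072443181818182
[504.6 145.3] [504.6 145.2] 0.018068181818181817
```

Request:
{"api": "drive_tool", "payload": {"deltas": "-0.02 -0.3 0 0;-0.03 -0.4 0 0;-0.03 -0.4 0 0;-0.03 -0.4 0 0;-0.03 -0.4 0 0;-0.02 -0.4 0 0;-0.02 -0.4 0 0;-0.02 -0.4 0 0;-0.02 -0.4 0 0;-0.02 -0.4 0 0"}}

```text
t: 6.12
eef_pos: [496.8, -84.9, 209.8]
tcp_rot: [3.142, 0.0, -3.064]
ft_force: [1.2, 0.8, 0.3]
opening: 0.7
grip_force: 0.0
```

Request:
{"api": "drive_tool", "payload": {"deltas": "-0.01 -0.27 0 0;0 0 0 0;0 0 0 0"}}

```text
t: 6.37
eef_pos: [496.2, -111.1, 209.6]
tcp_rot: [3.141, -0.0, -3.067]
ft_force: [-0.5, 0.2, -0.5]
opening: 0.7
grip_force: 0.0
```

Well positioned over the vial at (495.7, -110.8). Descend 101 mm and close.

Request:
{"api": "drive_tool", "payload": {"deltas": "0 0 -0.3 0;0 0 -0.3 0;0 0 -0.2 0;0 0 -0.15 0;0 0 -0.07 0;0 0 0 0;0 0 0 0"}}

```text
t: 6.95
eef_pos: [496.7, -109.4, 108.0]
tcp_rot: [3.141, -0.0, -3.063]
ft_force: [0.4, -0.3, 0.6]
opening: 0.701
grip_force: 0.0
```

Request:
{"api": "drive_tool", "payload": {"deltas": "0 0 0 0;0 0 0 0;0 0 0 0;0 0 0 0;0 0 0 0;0 0 0 0", "gripper": 1}}

```text
t: 7.45
eef_pos: [496.6, -110.1, 107.9]
tcp_rot: [-3.142, 0.0, -3.064]
ft_force: [-0.3, 0.1, -0.8]
opening: 0.336
grip_force: 0.0
```

Request:
{"api": "drive_tool", "payload": {"deltas": "0 0 0 0;0 0 0 0;0 0 0 0"}}

```text
t: 7.7
eef_pos: [496.7, -110.4, 107.7]
tcp_rot: [-3.141, 0.0, -3.064]
ft_force: [-0.3, -3.6, 0.9]
opening: 0.268
grip_force: 29.8
```

Request:
{"api": "drive_tool", "payload": {"deltas": "-0.05 -0.004 0.086 0;-0.05 -0.004 0.086 0;-0.05 -0.004 0.086 0;-0.05 -0.003 0.086 0;-0.05 -0.003 0.086 0;0 0 0 0"}}

```text
t: 8.2
eef_pos: [470.9, -111.8, 152.6]
tcp_rot: [-3.141, 0.002, -3.064]
ft_force: [-0.1, -0.7, 0.4]
opening: 0.267
grip_force: 29.8
```

Request:
{"api": "drive_tool", "payload": {"deltas": "0 0 0.2 0;0 0 0.3 0;0 0.3 0 0;0 0.35 0 0;0 0.35 0 0;0 0.3 -0.2 0;0 0 -0.3 0;0 0 -0.3 0;0 0 -0.2 0;0 0 0 0"}}

```text
t: 9.03
eef_pos: [469.9, 18.6, 97.7]
tcp_rot: [3.14, -0.006, -3.063]
ft_force: [0.3, 0.3, -1.7]
opening: 0.269
grip_force: 29.8
```

Request:
{"api": "drive_tool", "payload": {"deltas": "0 0 -0.03 0;0 0 -0.03 0;0 0 0 0"}}

```text
t: 9.28
eef_pos: [471.9, 18.0, 95.4]
tcp_rot: [-3.141, 0.001, -3.064]
ft_force: [-0.7, 1.4, -0.6]
opening: 0.268
grip_force: 29.8
```

Request:
{"api": "drive_tool", "payload": {"deltas": "0 0 -0.02 0;0 0 -0.02 0;0 0 -0.01 0;0 0 0 0"}}

```text
t: 9.62
eef_pos: [471.6, 18.1, 89.8]
tcp_rot: [3.142, 0.0, -3.064]
ft_force: [-0.6, 0.4, 0.2]
opening: 0.268
grip_force: 29.8
```

Request:
{"api": "drive_tool", "payload": {"deltas": "0 0 -0.02 0;0 0 -0.01 0;0 0 0 0"}}

```text
t: 9.87
eef_pos: [471.5, 18.1, 86.6]
tcp_rot: [3.142, -0.0, -3.064]
ft_force: [-0.6, 0.6, 1.9]
opening: 0.272
grip_force: 29.8
```

Request:
{"api": "drive_tool", "payload": {"deltas": "0 0 -0.015 0;0 0 0 0"}}

```text
t: 10.03
eef_pos: [471.1, 18.0, 85.7]
tcp_rot: [-3.141, -0.001, -3.064]
ft_force: [-6.3, -3.0, 15.2]
opening: 0.268
grip_force: 30.0
```

Request:
{"api": "drive_tool", "payload": {"deltas": "0.045 0.003 0.018 0;0.045 0.003 0.018 0;0 0 0 0"}}

```text
t: 10.28
eef_pos: [481.6, 18.7, 89.1]
tcp_rot: [-3.142, 0.001, -3.064]
ft_force: [-0.3, -0.1, 0.0]
opening: 0.269
grip_force: 30.0
```

Request:
{"api": "drive_tool", "payload": {"deltas": "0 0 -0.01 0;0 0 0 0"}}

```text
t: 10.45
eef_pos: [480.4, 18.8, 87.4]
tcp_rot: [3.141, -0.0, -3.064]
ft_force: [-0.2, 0.2, -0.7]
opening: 0.271
grip_force: 30.0
```

Request:
{"api": "drive_tool", "payload": {"deltas": "0 0 -0.01 0;0 0 0 0"}}

```text
t: 10.62
eef_pos: [480.3, 18.8, 86.5]
tcp_rot: [3.141, -0.0, -3.064]
ft_force: [-0.1, 0.7, -0.1]
opening: 0.27
grip_force: 30.0
```

Request:
{"api": "drive_tool", "payload": {"deltas": "0 0 -0.01 0;0 0 -0.01 0;0 0 0 0"}}

```text
t: 10.87
eef_pos: [480.0, 18.7, 85.5]
tcp_rot: [-3.142, -0.0, -3.064]
ft_force: [-6.2, -0.9, 17.5]
opening: 0.269
grip_force: 30.0
```

Request:
{"api": "drive_tool", "payload": {"deltas": "0.04 0.003 0 0;0.04 0.003 0.01 0;0 0 0 0"}}

```text
t: 11.12
eef_pos: [487.3, 19.2, 87.0]
tcp_rot: [3.141, -0.003, -3.064]
ft_force: [-12.8, -2.6, 27.3]
opening: 0.27
grip_force: 30.0
```

```bash
cat > tilt.py <<'E'
from h import *
from scipy.optimize import least_squares
def tilt(n="side",show=True):
    e=env.state()["eef_pos"];im,d=env.read_camera(n);Q=cloud(n,d)
    m=(Q[:,:,2]>10)&(Q[:,:,2]<e[2]-21)&(abs(Q[:,:,0]-e[0]-25)<70)&(abs(Q[:,:,1]-e[1])<30)
    m=cv2.erode(m.astype(np.uint8),np.ones((2,2)))>0;p=Q[m]
    def f(q):
        u=np.array([-np.sin(q[2]),-np.sin(q[3]),1]);u/=np.linalg.norm(u)
        return np.linalg.norm(np.cross(p-[q[0],q[1],e[2]+2],u),axis=1)-13
    r=least_squares(f,[e[0],e[1],.4,0],loss="soft_l1")
    print(n,len(p),"axis at grasp z",r.x[:2].round(1),"tilt deg x,y",np.degrees(r.x[2:]).round(1),"res",np.median(abs(r.fun)).round(2),"TCP",e.round(1))
    return im
E
python3 - <<'E'
from tilt import *
print(env.state()["ft_force"]);tilt("side");tilt("top")
E
```

```text
[-12.80268661  -2.60333088  27.30682411]
side 227 axis at grasp z [484.9  19.1] tilt deg x,y [31.2  1.7] res 0.76 TCP [487.3  19.2  87. ]
top 63 axis at grasp z [483.2  21.3] tilt deg x,y [31.9  1.9] res 0.52 TCP [487.2  19.3  87. ]
```

Request:
{"api": "drive_tool", "payload": {"deltas": "0 0 0.3 0;-0.1 0 0.2 0;-0.3 0.1 0 0;-0.3 0.2 0 0;-0.13 0.35 0 0;0 0.35 0 0;0 0.3 0 0;0 0.17 0 0;0 0 -0.2 0;0 0 -0.15 0"}}

```text
t: 12.05
eef_pos: [405.5, 167.5, 100.4]
tcp_rot: [3.141, 0.002, -3.062]
ft_force: [-0.2, -0.5, -1.1]
opening: 0.266
grip_force: 30.0
```

Run:
```python
from tilt import *
tilt("side")
```

```text
side 635 axis at grasp z [393.6 166.4] tilt deg x,y [90.8  3.6] res 7.53 TCP [405.5 167.5 100.4]
```

Request:
{"api": "drive_tool", "payload": {"deltas": "0.06 0 0.02 0;0.06 0 0 0;0.06 0 0 0;0.06 0 0 0;0 0 0 0"}}

```text
t: 12.52
eef_pos: [430.2, 166.1, 103.2]
tcp_rot: [3.141, -0.0, -3.065]
ft_force: [-2.4, 0.2, -1.3]
opening: 0.27
grip_force: 30.0
```

Request:
{"api": "drive_tool", "payload": {"deltas": "0.06 0 0 0;0.06 0 0 0;0.06 0 0 0;0.05 0 0 0;0 0 0 0"}}

```text
t: 12.93
eef_pos: [452.7, 166.2, 103.0]
tcp_rot: [3.141, -0.001, -3.064]
ft_force: [-3.2, 0.4, -0.6]
opening: 0.267
grip_force: 30.0
```

Request:
{"api": "drive_tool", "payload": {"deltas": "0.03 0 0 0;0.03 0 0 0;0.02 0 0 0;0 0 0 0"}}

```text
t: 13.27
eef_pos: [460.0, 166.2, 102.9]
tcp_rot: [3.141, -0.001, -3.064]
ft_force: [-5.1, 1.0, 1.3]
opening: 0.268
grip_force: 30.0
```

Request:
{"api": "drive_tool", "payload": {"deltas": "0.01 0 0 0;0.01 0 0 0;0 0 0 0"}}

```text
t: 13.52
eef_pos: [461.8, 166.2, 103.0]
tcp_rot: [3.141, -0.001, -3.064]
ft_force: [-5.3, 1.7, 2.7]
opening: 0.271
grip_force: 30.0
```

Request:
{"api": "drive_tool", "payload": {"deltas": "0.01 0 0 0;0 0 0 0"}}

```text
t: 13.68
eef_pos: [462.8, 166.3, 103.0]
tcp_rot: [3.141, -0.001, -3.064]
ft_force: [-5.3, 0.9, 2.8]
opening: 0.269
grip_force: 30.0
```

Request:
{"api": "drive_tool", "payload": {"deltas": "0.01 0 0 0;0 0 0 0"}}

```text
t: 13.85
eef_pos: [463.9, 166.3, 103.0]
tcp_rot: [3.141, -0.001, -3.064]
ft_force: [-5.3, 2.0, 2.4]
opening: 0.268
grip_force: 30.0
```

Run:
```python
from h import *
im,d=env.read_camera("side");e=env.state();print(e["eef_pos"],e["ft_force"])
cv2.imwrite("pics/s2.png",cv2.resize(cv2.convertScaleAbs(im[150:300,230:390,::-1],alpha=1.8),None,fx=4,fy=4,interpolation=cv2.INTER_CUBIC))
np.savez("pics/s2.npz",im=im,d=d)
```

```text
[463.79888265 166.27051719 102.95343359] [-5.10775241  1.27020175  2.36468237]
```

View pics/s2.png

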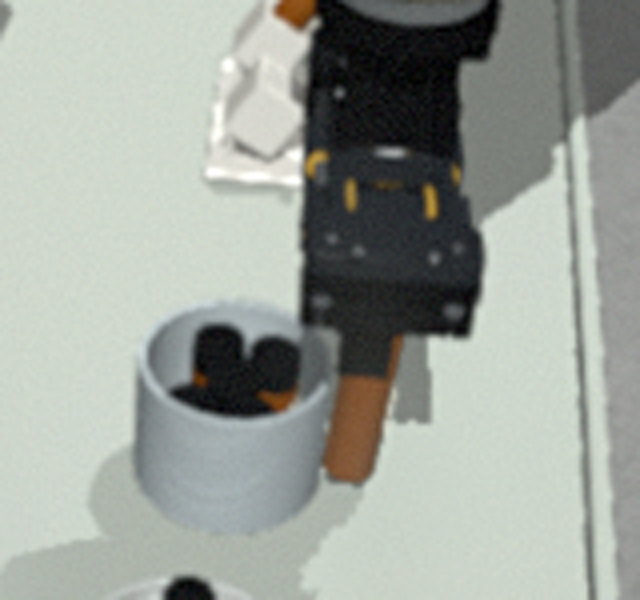

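Request:
{"api": "drive_tool", "payload": {"deltas": "0.01 0 0 0;0 0 0 0"}}

```text
t: 14.07
eef_pos: [464.8, 166.2, 103.0]
tcp_rot: [3.141, -0.001, -3.064]
ft_force: [-5.3, 1.3, 1.9]
opening: 0.271
grip_force: 30.0
```

Request:
{"api": "drive_tool", "payload": {"deltas": "0.01 0 0 0;0 0 0 0"}}

```text
t: 14.23
eef_pos: [465.8, 166.3, 103.0]
tcp_rot: [3.141, -0.001, -3.064]
ft_force: [-4.8, 0.6, 1.1]
opening: 0.272
grip_force: 30.0
```

Request:
{"api": "drive_tool", "payload": {"deltas": "0.01 0 0 0;0 0 0 0"}}

```text
t: 14.4
eef_pos: [466.8, 166.3, 103.0]
tcp_rot: [3.141, -0.001, -3.064]
ft_force: [-5.3, 1.3, 3.7]
opening: 0.266
grip_force: 30.0
```

```bash
cat >> tilt.py <<'E'
def tilt2(n="side",hi=None,xm=None):
    e=env.state()["eef_pos"];im,d=env.read_camera(n);Q=cloud(n,d)
    m=(Q[:,:,2]>18)&(Q[:,:,2]<e[2]-21)&(abs(Q[:,:,0]-e[0])<35)&(abs(Q[:,:,1]-e[1])<25)
    if xm: m&=Q[:,:,0]<xm
    p=Q[m]
    def f(q):
        u=np.array([-np.sin(q[2]),-np.sin(q[3]),1]);u/=np.linalg.norm(u)
        return np.linalg.norm(np.cross(p-[q[0],q[1],e[2]+2],u),axis=1)-13
    r=least_squares(f,[e[0],e[1],0,0],loss="soft_l1",f_scale=1)
    print(n,len(p),"axis",r.x[:2].round(1),"tilt deg",np.degrees(r.x[2:]).round(1),"res",np.median(abs(r.fun)).round(2),"TCP",e.round(1))
E
python3 - <<'E'
from tilt import *
tilt2("side",xm=474);tilt2("side",xm=470)
E
```

```text
side 330 axis [462.  165.1] tilt deg [1.  0.5] res 0.6 TCP [466.8 166.3 103. ]
side 281 axis [462.3 165.4] tilt deg [0.9 0.1] res 0.56 TCP [466.8 166.3 103. ]
```

Request:
{"api": "drive_tool", "payload": {"deltas": "0.01 0 0 0;0 0 0 0;-0.1 0 0.1 0;0 -0.2 0.1 0;0 -0.3 0 0;0 -0.3 0 0;0 -0.2 0 0;0 -0.1 -0.1 0;0 0 -0.1 0;0 0 0 0"}}

```text
t: 15.33
eef_pos: [458.6, 55.5, 102.1]
tcp_rot: [-3.142, 0.0, -3.066]
ft_force: [0.0, 0.3, -1.2]
opening: 0.267
grip_force: 30.0
```

Request:
{"api": "drive_tool", "payload": {"deltas": "0 0 -0.03 0;0 0 -0.02 0;0 0 0 0"}}

```text
t: 15.58
eef_pos: [458.7, 56.7, 97.8]
tcp_rot: [3.142, 0.0, -3.063]
ft_force: [-0.4, -0.2, -0.3]
opening: 0.269
grip_force: 30.0
```

Run:
```python
from tilt import *
print(env.state()["joints"].round(2));tilt2("side");tilt2("top")
```

```text
[-0.02  0.47  2.09  0.    0.58 -1.67]
side 280 axis [454.   56.7] tilt deg [ 1.1 -0.9] res 0.66 TCP [458.7  56.7  97.8]
top 0 axis [458.7  56.7] tilt deg [0. 0.] res nan TCP [458.7  56.7  97.9]
  return _methods._mean(a, axis=axis, dtype=dtype,
  ret = ret.dtype.type(ret / rcount)
```

Request:
{"api": "drive_tool", "payload": {"deltas": "0 0 -0.02 0;0 0 -0.01 0;0 0 0 0"}}

```text
t: 15.93
eef_pos: [458.5, 56.4, 94.6]
tcp_rot: [3.141, -0.0, -3.064]
ft_force: [-0.3, 0.0, -0.0]
opening: 0.267
grip_force: 30.0
```

Request:
{"api": "drive_tool", "payload": {"deltas": "0 0 -0.01 0;0 0 0 0"}}

```text
t: 16.1
eef_pos: [458.5, 56.4, 93.7]
tcp_rot: [3.141, -0.0, -3.064]
ft_force: [-0.2, -0.1, 0.0]
opening: 0.268
grip_force: 30.0
```

Request:
{"api": "drive_tool", "payload": {"deltas": "0 0 -0.01 0;0 0 0 0"}}

```text
t: 16.27
eef_pos: [458.7, 56.3, 92.9]
tcp_rot: [3.142, 0.0, -3.064]
ft_force: [-1.4, -0.1, 2.4]
opening: 0.268
grip_force: 30.0
```

Request:
{"api": "drive_tool", "payload": {"deltas": "0 0 -0.01 0;0 0 0 0"}}

```text
t: 16.43
eef_pos: [459.1, 56.4, 92.7]
tcp_rot: [-3.142, 0.002, -3.064]
ft_force: [-0.8, 2.2, 15.6]
opening: 0.27
grip_force: 30.0
```

Request:
{"api": "drive_tool", "payload": {"deltas": "0 0 0.005 0;0 0 0 0;0 0 0 0;-0.02 0 0 0;-0.02 0 0 -0.02;0 0 0 -0.039;0 0 0 -0.039;0 0 0 -0.039;0 0 0 -0.039;0 0 0 -0.039", "gripper": 0.4}}

```text
t: 17.27
eef_pos: [454.3, 56.3, 92.1]
tcp_rot: [-3.141, -0.0, 2.538]
ft_force: [0.2, 0.1, -0.3]
opening: 0.599
grip_force: 0.0
```

Request:
{"api": "drive_tool", "payload": {"deltas": "0 0 0 -0.039;0 0 0 -0.039;0 0 0 -0.039;0 0 0 -0.039;0 0 0 -0.039;0 0 0 -0.039;0 0 0 -0.039;0 0 0 -0.012;0 0 0 0"}}

```text
t: 18.02
eef_pos: [454.3, 56.4, 92.1]
tcp_rot: [-3.141, -0.0, 1.647]
ft_force: [0.2, -0.3, 0.4]
opening: 0.598
grip_force: 0.0
```

Run:
```python
from tilt import *
tilt2("side")
```

```text
side 257 axis [455.5  56.5] tilt deg [ 0.2 -1.1] res 0.78 TCP [454.3  56.4  92.1]
```

Request:
{"api": "drive_tool", "payload": {"deltas": "0 0 0.05 0;0 0 0 0;0 0 0 0;0 0 0 0;0 0 0 0;0 0 0 0;0 0 0 0;0 0 0 0", "gripper": 1}}

```text
t: 18.73
eef_pos: [454.5, 56.4, 97.2]
tcp_rot: [3.142, 0.0, 1.649]
ft_force: [-0.1, -0.1, 0.1]
opening: 0.269
grip_force: 30.0
```

```bash
cat > caps.py <<'E'
from h import *
from scipy.optimize import minimize
def discs(im,z,ctr,offs,r=13,th=45,half=45,al0=-.14):
    """fit centre and turn of a pattern of dark discs at height z"""
    u0,v0=np.int64(px("top",[*ctr,z])[0]);g=im[v0-28:v0+28,u0-28:u0+28].max(2).astype(np.float32)
    s=8;big=cv2.resize(g,None,fx=s,fy=s,interpolation=cv2.INTER_CUBIC).ravel()
    v,u=np.mgrid[:56*s,:56*s];W=atz("top",np.c_[(u.ravel()+.5)/s-.5+u0-28,(v.ravel()+.5)/s-.5+v0-28],z)[:,:2]
    k=np.linalg.norm(W-ctr,axis=1)<half
    def cost(q):
        c,t=np.cos(q[2]),np.sin(q[2]);C=np.array(offs)@[[c,t],[-t,c]]+q[:2]
        D=np.min([np.linalg.norm(W[k]-x,axis=1) for x in C],0)
        return np.sum((1/(1+np.exp((D-r)/1.5))-(big[k]<th))**2)
    x=[*ctr,al0];return minimize(cost,x,method="Nelder-Mead",options=dict(initial_simplex=[x,np.add(x,[3,0,0]),np.add(x,[0,3,0]),np.add(x,[0,0,.3])]))
HEX=[[0,0]]+[[27.5*np.cos(k*np.pi/3),27.5*np.sin(k*np.pi/3)] for k in(1,2,4,5)]
E
python3 - <<'E'
from caps import *
im,d=env.read_camera("top");np.savez("pics/top3.npz",im=im,d=d);cv2.imwrite("pics/top3.png",im[:,:,::-1])
for th in(35,45,55):
    r=discs(im,64,(521.5,166.7),HEX,th=th);k=discs(im,64,(521.7,307),[[0,0]],r=11,th=th,half=20,al0=0)
    print(th,r.x.round(2),round(r.fun),"knob",k.x[:2].round(1),round(k.fun))
g=im[250:265,110:160].max(2);print(px("top",[521.7,307.1,64]))
# tub rim from depth
W=cloud("top",d);p=W[(W[:,:,2]>69)&(W[:,:,2]<79)&(abs(W[:,:,0]-522)<52)&(abs(W[:,:,1]-167)<52)]
print(len(p),((p.min(0)+p.max(0))/2).round(1))
from scipy.optimize import least_squares
print(least_squares(lambda q:np.linalg.norm(p[:,:2]-q[:2],axis=1)-44,[522,167],loss="soft_l1").x)
E
```

```text
35 [ 5.2222e+02  1.6461e+02 -1.2000e-01] 13952 knob [524.8 269.8] 940
45 [ 5.2129e+02  1.6707e+02 -1.4000e-01] 5252 knob [521.8 302.5] 1500
55 [ 5.2120e+02  1.6776e+02 -1.3000e-01] 5243 knob [521.8 303.5] 1031
[[129.15105137 244.80605515]]
250 [521.1 168.4  74. ]
[520.58195833 168.32658433]
```

Request:
{"api": "drive_tool", "payload": {"deltas": "0 0 0.1 0;0 0 0.3 0;0 0 0.35 0;0 0 0.15 0;0.2 0.22 0 0;0.25 0.28 0 0;0.25 0.28 0 0;0.2 0.25 0 0;0.04 0.043 0 0;0 0 0 0"}}

```text
t: 19.62
eef_pos: [549.0, 164.9, 186.6]
tcp_rot: [-3.141, 0.0, 1.651]
ft_force: [0.3, 0.3, -0.7]
opening: 0.271
grip_force: 30.0
```

Request:
{"api": "drive_tool", "payload": {"deltas": "0 0 -0.1 0;0 0 -0.1 0;0 0 0 0;0 0 0 0"}}

```text
t: 19.95
eef_pos: [547.8, 162.7, 166.5]
tcp_rot: [-3.14, 0.0, 1.648]
ft_force: [-0.3, -0.1, 0.6]
opening: 0.27
grip_force: 30.0
```

Request:
{"api": "drive_tool", "payload": {"deltas": "0.006 0.009 -0.04 0;0 0 -0.03 0;0 0 -0.03 0;0 0 0 0"}}

```text
t: 20.28
eef_pos: [548.9, 164.4, 156.7]
tcp_rot: [-3.141, 0.0, 1.648]
ft_force: [0.8, 0.4, 0.5]
opening: 0.268
grip_force: 30.0
```

Request:
{"api": "drive_tool", "payload": {"deltas": "0 0 -0.03 0;0 0 0 0"}}

```text
t: 20.45
eef_pos: [549.0, 164.5, 153.9]
tcp_rot: [-3.141, 0.0, 1.649]
ft_force: [0.7, -0.9, -1.3]
opening: 0.27
grip_force: 30.0
```

Request:
{"api": "drive_tool", "payload": {"deltas": "-0.004 -0.006 -0.02 0;0 0 -0.02 0;0 0 0 0"}}

```text
t: 20.7
eef_pos: [548.6, 163.9, 149.9]
tcp_rot: [-3.141, 0.0, 1.649]
ft_force: [-0.5, -0.8, -0.7]
opening: 0.268
grip_force: 30.0
```

Request:
{"api": "drive_tool", "payload": {"deltas": "0 0 -0.03 0;0 0 -0.03 0;0 0 0 0"}}

```text
t: 20.95
eef_pos: [548.5, 163.9, 143.6]
tcp_rot: [-3.141, 0.0, 1.649]
ft_force: [-0.6, -0.2, -0.5]
opening: 0.274
grip_force: 30.0
```

Free fit. Lower further.

Request:
{"api": "drive_tool", "payload": {"deltas": "0 0 -0.05 0;0 0 -0.05 0;0 0 -0.05 0;0 0 -0.05 0;0 0 0 0"}}

```text
t: 21.37
eef_pos: [548.3, 163.9, 123.0]
tcp_rot: [-3.14, 0.0, 1.649]
ft_force: [0.7, 0.7, -0.6]
opening: 0.271
grip_force: 30.0
```

Request:
{"api": "drive_tool", "payload": {"deltas": "0 0 -0.05 0;0 0 -0.05 0;0 0 -0.03 0;0 0 -0.02 0;0 0 0 0"}}

```text
t: 21.78
eef_pos: [548.6, 163.9, 108.7]
tcp_rot: [-3.141, 0.0, 1.649]
ft_force: [-1.1, -0.2, -1.0]
opening: 0.271
grip_force: 30.0
```

Request:
{"api": "drive_tool", "payload": {"deltas": "0 0 -0.02 0;0 0 -0.02 0;0 0 -0.01 0;0 0 0 0"}}

```text
t: 22.12
eef_pos: [548.7, 163.9, 104.1]
tcp_rot: [-3.141, 0.0, 1.649]
ft_force: [-0.1, -0.5, 0.4]
opening: 0.27
grip_force: 30.0
```

Request:
{"api": "drive_tool", "payload": {"deltas": "0 0 -0.01 0;0 0 0 0"}}

```text
t: 22.28
eef_pos: [548.7, 163.9, 103.2]
tcp_rot: [3.142, 0.0, 1.649]
ft_force: [0.4, -0.3, -0.8]
opening: 0.272
grip_force: 30.0
```

Request:
{"api": "drive_tool", "payload": {"deltas": "0 0 -0.01 0;0 0 0 0"}}

```text
t: 22.45
eef_pos: [548.8, 164.0, 102.3]
tcp_rot: [3.141, 0.0, 1.649]
ft_force: [-0.1, -0.1, -0.5]
opening: 0.271
grip_force: 30.0
```

Request:
{"api": "drive_tool", "payload": {"deltas": "0 0 -0.01 0;0 0 0 0"}}

```text
t: 22.62
eef_pos: [548.9, 164.0, 102.2]
tcp_rot: [3.141, -0.0, 1.649]
ft_force: [-2.2, 0.6, 10.3]
opening: 0.268
grip_force: 30.0
```

Request:
{"api": "drive_tool", "payload": {"deltas": "0 0 0.005 0;0 0 0 0;0 0 0 0;0 0 0.1 0;0 0 0.3 0;0 0 0.35 0;0 0 0.33 0;-0.05 -0.3 0 0.039;-0.05 -0.3 0 0.039;-0.05 -0.3 0 0.039", "gripper": 0.5}}

```text
t: 23.45
eef_pos: [533.4, 73.3, 211.0]
tcp_rot: [3.14, 0.001, 2.023]
ft_force: [-0.0, 0.3, -0.1]
opening: 0.502
grip_force: 0.0
```

Request:
{"api": "drive_tool", "payload": {"deltas": "-0.05 -0.3 0 0.039;-0.05 -0.3 0 0.039;-0.05 -0.3 0 0.039;-0.05 -0.3 0 0.039;-0.05 -0.3 0 0.039;-0.05 -0.3 0 0.039;-0.03 -0.3 0 0.039;0 -0.3 0 0.039;0 -0.3 0 0.039;0 0 0 0.032", "gripper": 0.3}}

```text
t: 24.28
eef_pos: [500.8, -200.3, 210.4]
tcp_rot: [-3.14, 0.001, -3.06]
ft_force: [0.0, 1.2, 0.3]
opening: 0.702
grip_force: 0.0
```

Run:
```python
from h import *
s=env.state();print(s["eef_pos"],s["tcp_rot"])
im,d=env.read_camera("side");cv2.imwrite("pics/s4.png",cv2.resize(cv2.convertScaleAbs(im[100:290,150:400,::-1],alpha=1.8),None,fx=3,fy=3,interpolation=cv2.INTER_CUBIC))
```

```text
[ 500.80619301 -200.3134733   210.3677797 ] [-3.14023918e+00  9.56783732e-04 -3.06039852e+00]
```

View pics/s4.png

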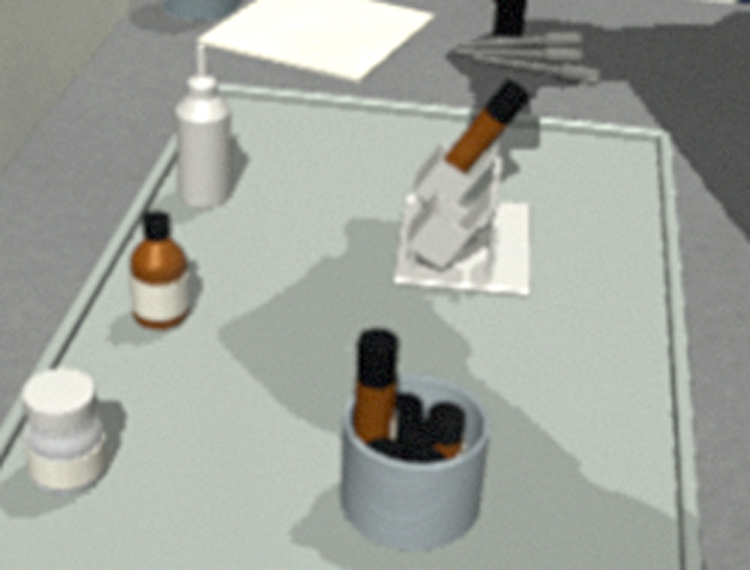

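Request:
{"api": "drive_tool", "payload": {"deltas": "0 0.02 0 0;0 0 -0.3 0;0 0 -0.3 0;0 0 -0.2 0;0 0 -0.15 0;0 0 -0.07 0;0 0 0 0;0 0 0 0"}}

```text
t: 25.0
eef_pos: [501.0, -193.6, 108.3]
tcp_rot: [3.142, 0.0, -3.065]
ft_force: [0.3, 0.5, -0.4]
opening: 0.703
grip_force: 0.0
```

Request:
{"api": "drive_tool", "payload": {"deltas": "0 0 0 0;0 0 0 0;0 0 0 0;0 0 0 0;0 0 0 0;0 0 0 0;0 0 0 0;0 0 0 0;0 0 0 0", "gripper": 1}}

```text
t: 25.75
eef_pos: [501.1, -194.9, 108.0]
tcp_rot: [-3.14, 0.001, -3.064]
ft_force: [-0.3, -5.3, -0.5]
opening: 0.271
grip_force: 29.3
```

Request:
{"api": "drive_tool", "payload": {"deltas": "0 -0.01 0 0;-0.05 -0.004 0.086 0;-0.05 -0.004 0.086 0;-0.05 -0.004 0.086 0;-0.05 -0.003 0.086 0;-0.05 -0.003 0.086 0;0 0 0.2 0;0 0 0.3 0;0 0 0 0"}}

```text
t: 26.5
eef_pos: [476.6, -197.4, 205.8]
tcp_rot: [-3.138, 0.005, -3.064]
ft_force: [0.8, -0.1, -0.6]
opening: 0.269
grip_force: 29.8
```

Request:
{"api": "drive_tool", "payload": {"deltas": "0 0.3 0 0;0 0.38 0 0;0 0.38 0 0;0 0.38 0 0;0 0.38 0 0;0 0.38 0 0;-0.15 0.36 0 0;-0.15 0.36 0 0;-0.2 0.36 0 0;-0.2 0.36 0 0"}}

```text
t: 27.33
eef_pos: [404.0, 168.5, 201.0]
tcp_rot: [3.141, -0.0, -3.064]
ft_force: [0.9, 0.7, -0.8]
opening: 0.265
grip_force: 29.8
```

Request:
{"api": "drive_tool", "payload": {"deltas": "-0.01 0 -0.3 0;0 0 -0.3 0;0 0 -0.25 0;0 0 -0.17 0;0 0 0 0;0 0 0 0"}}

```text
t: 27.83
eef_pos: [404.2, 167.0, 98.8]
tcp_rot: [-3.141, -0.002, -3.064]
ft_force: [0.1, -0.3, -0.2]
opening: 0.267
grip_force: 29.8
```

Request:
{"api": "drive_tool", "payload": {"deltas": "0.06 0 0.04 0;0.06 0 0 0;0.06 0 0 0;0.06 0 0 0;0.06 0 0 0;0.06 0 0 0;0.06 0 0 0;0.06 0 0 0;0.05 0 0 0;0 0 0 0"}}

```text
t: 28.67
eef_pos: [458.1, 167.1, 103.4]
tcp_rot: [3.141, -0.001, -3.064]
ft_force: [-5.0, 1.9, 0.6]
opening: 0.267
grip_force: 30.0
```

Request:
{"api": "drive_tool", "payload": {"deltas": "0.03 0 0 0;0.03 0 0 0;0.02 0 0 0;0.02 0 0 0;0 0 0 0"}}

```text
t: 29.08
eef_pos: [467.4, 167.1, 103.2]
tcp_rot: [3.141, -0.001, -3.064]
ft_force: [-5.6, 1.6, 2.4]
opening: 0.268
grip_force: 30.0
```

Run:
```python
from tilt import *
tilt2("side",xm=474);tilt2("side",xm=470)
```

```text
side 335 axis [462.6 166. ] tilt deg [0.7 0.3] res 0.65 TCP [467.4 167.1 103.2]
side 282 axis [462.4 165.9] tilt deg [0.8 0.5] res 0.57 TCP [467.3 167.1 103.2]
```

Upright to under 1°. Same set-down and quarter-turn regrasp as before.

Request:
{"api": "drive_tool", "payload": {"deltas": "0.005 0 0 0;0 0 0 0;-0.1 0 0.1 0;0 -0.2 0.1 0;0 -0.3 0 0;0 -0.3 0 0;0 -0.2 0 0;0 -0.1 -0.1 0;0 0 -0.1 0;0 0 -0.03 0"}}

```text
t: 30.02
eef_pos: [458.7, 56.3, 99.5]
tcp_rot: [-3.141, 0.001, -3.065]
ft_force: [0.1, -0.2, -0.4]
opening: 0.267
grip_force: 30.0
```

Request:
{"api": "drive_tool", "payload": {"deltas": "0 0 -0.02 0;0 0 -0.01 0;0 0 -0.01 0;0 0 0 0"}}

```text
t: 30.35
eef_pos: [458.4, 57.5, 96.0]
tcp_rot: [3.142, 0.001, -3.063]
ft_force: [-0.5, -0.7, -0.6]
opening: 0.27
grip_force: 30.0
```

Request:
{"api": "drive_tool", "payload": {"deltas": "0 0 -0.01 0;0 0 0 0"}}

```text
t: 30.52
eef_pos: [458.3, 57.3, 94.9]
tcp_rot: [3.142, 0.0, -3.063]
ft_force: [-0.1, 0.2, -0.5]
opening: 0.27
grip_force: 30.0
```

Request:
{"api": "drive_tool", "payload": {"deltas": "0 0 -0.01 0;0 0 0 0"}}

```text
t: 30.68
eef_pos: [458.5, 57.3, 94.1]
tcp_rot: [3.142, 0.001, -3.064]
ft_force: [-0.3, 0.3, 6.4]
opening: 0.271
grip_force: 30.0
```

Request:
{"api": "drive_tool", "payload": {"deltas": "0 0 -0.01 0;0 0 0 0"}}

```text
t: 30.85
eef_pos: [458.9, 57.3, 93.9]
tcp_rot: [3.142, 0.002, -3.064]
ft_force: [-2.2, 1.1, 17.4]
opening: 0.271
grip_force: 30.0
```

Request:
{"api": "drive_tool", "payload": {"deltas": "0 0 0.005 0;0 0 0 0;0 0 0 0;-0.02 0 0 0;-0.02 0 0 -0.02;0 0 0 -0.039;0 0 0 -0.039;0 0 0 -0.039;0 0 0 -0.039;0 0 0 -0.039", "gripper": 0.4}}

```text
t: 31.68
eef_pos: [454.0, 57.1, 93.1]
tcp_rot: [-3.141, -0.0, 2.538]
ft_force: [-0.0, -0.8, 1.4]
opening: 0.6
grip_force: 0.0
```

Request:
{"api": "drive_tool", "payload": {"deltas": "0 0 0 -0.039;0 0 0 -0.039;0 0 0 -0.039;0 0 0 -0.039;0 0 0 -0.039;0 0 0 -0.039;0 0 0 -0.039;0 0 0.04 -0.012;0 0 0 0"}}

```text
t: 32.43
eef_pos: [454.2, 57.2, 97.4]
tcp_rot: [3.141, 0.0, 1.647]
ft_force: [-0.3, 0.8, -0.1]
opening: 0.599
grip_force: 0.0
```

Run:
```python
from tilt import *
tilt2("side")
```

```text
side 285 axis [454.8  57.8] tilt deg [ 0.7 -1.5] res 0.7 TCP [454.2  57.2  97.4]
```

Request:
{"api": "drive_tool", "payload": {"deltas": "0 0 0 0;0 0 0 0;0 0 0 0;0 0 0 0;0 0 0 0;0 0 0 0;0 0 0 0;0 0 0 0", "gripper": 1}}

```text
t: 33.15
eef_pos: [454.2, 57.1, 97.2]
tcp_rot: [-3.142, -0.0, 1.649]
ft_force: [0.4, -0.4, -0.6]
opening: 0.268
grip_force: 30.0
```

Request:
{"api": "drive_tool", "payload": {"deltas": "0 0 0.1 0;0 0 0.3 0;0 0 0.35 0;0 0 0.15 0.039;0.05 0.15 0 0.039;0.05 0.2 0 0.039;0.1 0.2 0 0.039;0.1 0.2 0 0.039;0.05 0.2 0 0.039;0.03 0.15 0 0.039"}}

```text
t: 33.98
eef_pos: [492.6, 168.5, 187.1]
tcp_rot: [3.141, -0.0, 2.513]
ft_force: [-0.9, -0.9, -0.2]
opening: 0.269
grip_force: 30.0
```

Request:
{"api": "drive_tool", "payload": {"deltas": "0.02 0.04 0 0.039;0 0 0 0.039;0 0 0 0.039;0 0 0 0.039;0 0 0 0.039;0 0 -0.1 0.025;0 0 -0.1 0;0 0 0 0;0 0 0 0"}}

```text
t: 34.73
eef_pos: [493.9, 171.1, 166.7]
tcp_rot: [-3.141, -0.002, -3.089]
ft_force: [0.5, -0.3, -0.1]
opening: 0.27
grip_force: 30.0
```

Request:
{"api": "drive_tool", "payload": {"deltas": "0 0 -0.04 0;0 0 -0.03 0;0 0 -0.03 0;0 0 -0.02 0;0 0 0 0"}}

```text
t: 35.15
eef_pos: [494.1, 171.1, 154.9]
tcp_rot: [3.142, -0.001, -3.086]
ft_force: [1.0, -0.3, 0.5]
opening: 0.271
grip_force: 30.0
```

Request:
{"api": "drive_tool", "payload": {"deltas": "0 0 -0.02 0;0 0 -0.02 0;0 0 0 0"}}

```text
t: 35.4
eef_pos: [494.1, 171.1, 151.0]
tcp_rot: [3.142, -0.0, -3.086]
ft_force: [0.4, -0.1, -0.6]
opening: 0.266
grip_force: 30.0
```

Request:
{"api": "drive_tool", "payload": {"deltas": "0 0 -0.03 0;0 0 -0.03 0;0 0 -0.03 0;0 0 0 0"}}

```text
t: 35.73
eef_pos: [494.0, 171.1, 141.6]
tcp_rot: [-3.142, -0.001, -3.086]
ft_force: [-0.5, -0.0, -0.7]
opening: 0.272
grip_force: 30.0
```

Request:
{"api": "drive_tool", "payload": {"deltas": "0 0 -0.05 0;0 0 -0.05 0;0 0 -0.05 0;0 0 -0.05 0;0 0 0 0"}}

```text
t: 36.15
eef_pos: [493.8, 171.0, 121.1]
tcp_rot: [-3.141, -0.002, -3.086]
ft_force: [-0.3, -0.4, -0.5]
opening: 0.269
grip_force: 30.0
```

Request:
{"api": "drive_tool", "payload": {"deltas": "0 0 -0.05 0;0 0 -0.05 0;0 0 -0.03 0;0 0 0 0"}}

```text
t: 36.48
eef_pos: [494.0, 171.1, 108.5]
tcp_rot: [-3.142, -0.001, -3.086]
ft_force: [0.4, 0.1, -1.4]
opening: 0.268
grip_force: 30.0
```

Request:
{"api": "drive_tool", "payload": {"deltas": "0 0 -0.02 0;0 0 -0.02 0;0 0 -0.01 0;0 0 0 0"}}

```text
t: 36.82
eef_pos: [494.2, 171.1, 104.1]
tcp_rot: [3.142, -0.0, -3.086]
ft_force: [-0.5, -0.3, -0.7]
opening: 0.265
grip_force: 30.0
```

Request:
{"api": "drive_tool", "payload": {"deltas": "0 0 -0.01 0;0 0 0 0"}}

```text
t: 36.98
eef_pos: [494.2, 171.1, 103.2]
tcp_rot: [3.142, 0.0, -3.086]
ft_force: [-0.4, 0.0, -0.8]
opening: 0.271
grip_force: 30.0
```

Request:
{"api": "drive_tool", "payload": {"deltas": "0 0 -0.01 0;0 0 0 0"}}

```text
t: 37.15
eef_pos: [494.3, 171.2, 102.3]
tcp_rot: [3.141, 0.0, -3.086]
ft_force: [0.6, 0.9, -0.3]
opening: 0.269
grip_force: 30.0
```

Request:
{"api": "drive_tool", "payload": {"deltas": "0 0 -0.01 0;0 0 0 0"}}

```text
t: 37.32
eef_pos: [494.5, 171.2, 102.1]
tcp_rot: [3.141, 0.001, -3.086]
ft_force: [-1.3, 0.1, 11.0]
opening: 0.265
grip_force: 30.0
```

On the floor. Release, withdraw, move aside and check.

Request:
{"api": "drive_tool", "payload": {"deltas": "0 0 0.005 0;0 0 0 0;0 0 0 0;0 0 0.1 0;0 0 0.3 0;0 0 0.35 0;0 0 0.35 0;0 -0.3 0.2 0;0 -0.4 0 0;0 -0.4 0 0", "gripper": 0.5}}

```text
t: 38.15
eef_pos: [494.3, 60.5, 233.8]
tcp_rot: [-3.141, 0.003, -3.083]
ft_force: [0.8, -0.7, -1.1]
opening: 0.497
grip_force: 0.0
```

Request:
{"api": "drive_tool", "payload": {"deltas": "0 -0.4 0 0;0 -0.4 0 0;0 0 0 0;0 0 0 0"}}

```text
t: 38.48
eef_pos: [494.1, -20.6, 232.3]
tcp_rot: [3.142, 0.0, -3.09]
ft_force: [0.4, -0.2, 0.5]
opening: 0.5
grip_force: 0.0
```

Run:
```python
from h import *
im,d=env.read_camera("side");it,dt=env.read_camera("top")
a=cv2.resize(cv2.convertScaleAbs(im[150:310,140:340,::-1],alpha=1.8),(500,400),interpolation=cv2.INTER_CUBIC)
b=cv2.resize(cv2.convertScaleAbs(it[215:275,105:220,::-1],alpha=1.8),(300,157),interpolation=cv2.INTER_CUBIC)
c=cv2.resize(cv2.convertScaleAbs(it[220:275,165:220,::-1],alpha=1.8),(243,243),interpolation=cv2.INTER_CUBIC)
c=np.hstack([c,np.zeros((243,57,3),np.uint8)])
cv2.imwrite("pics/fin.png",np.hstack([a,np.vstack([b,c])]));print(env.state()["t"])
W=cloud("top",dt)
for n,x,y in(("t0",548.5,163.8),("t1",494.1,171.2)):
    p=W[(W[:,:,2]>120)&(np.hypot(W[:,:,0]-x,W[:,:,1]-y)<20)];print(n,len(p),np.median(p,0).round(1))
```

```text
38.5833
t0 97 [548.  164.  130.8]
t1 125 [494.8 171.  130.7]
```

View pics/fin.png

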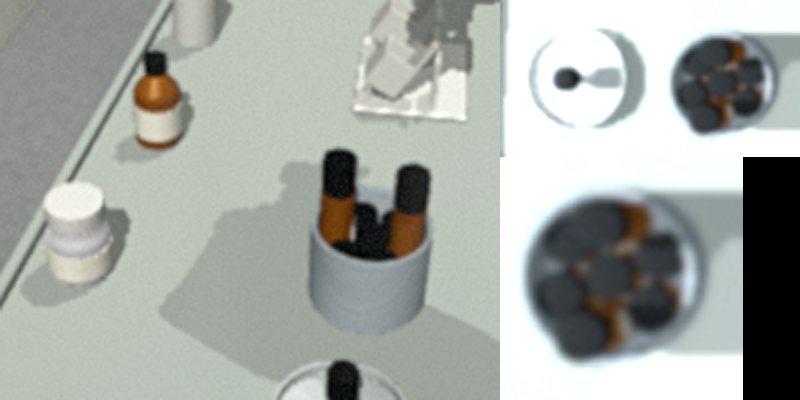

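The picture shows both tall vials upright in the tub (side crop at (340,200) and (412,210)), all seven clustered, the dish level well clear of the tub, and the jar and flask in place. The wash bottle is only partly in view but was never approached. Handing in.

```bash
python3 -c "
from cell import env
print(env.job_done())"
```

```text
the job is handed in; nothing more can be done
None
```

The job is handed in at about 38.6 s: the dish stands level on the tray, well clear of the tub, and both tall vials were lowered to the tub's floor, so all seven stand upright in a cluster; the jar and the two bottles were not touched.

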